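Take a pellet die apart into its seats

ROBOT

A 7-joint arm with a two-finger parallel gripper is mounted at the origin on a cart in front of the work surface, level with it; the furniture and walls round the work are solid. World frame = base frame: x ahead of the robot, y to its left, z up, the work surface at z = 0. Lengths are in m, angles in rad, forces in N, time in s.
With the tool pointing down it reaches from about 0.425 to 0.925 m from the base axis. Payload 6.8 kg.
Tool frame: the origin (TCP) lies between the finger pads; the fingertips stand 14 mm ahead of it and the grasp point (between the pads) lies 5 mm behind it; z points along the fingers, y is the line along which they close (so a half turn about z gives the same grasp; the last joint's range is limited). The gripper opens to 85 mm and grips with 20 to 120 N. Pads are 22 mm wide; open, the fingers measure 114 mm over their backs; the gripper's body (76 mm by 85 mm) begins 54 mm behind the grasp point. The pads swing forward as they close: fully open they stand 13 mm farther back than shut.
Start: joints at [-1.362, 0.477, 0.022, 1.555, -0.011, 1.109, -0.083], TCP at [0.21, 0.641, 0.245] pointing down, gripper open.
Joint ranges: [-2.96, 2.96], [-0.34, 2.1], [-1.41, 1.46], [0.24, 2.44], [-1.37, 4.51], [0.17, 1.92], [-2.96, 2.96]. Speed limits (rad/s): [2.39, 2.39, 3.14, 3.14, 3.14, 3.14, 3.14].

INTERFACE

Orientations are given as a rotation vector (axis times angle).
In Python, from bench import r, eyes, ticket gives the robot as it stands. The module is installed in compiled form; this text tells all that it offers.
- The arm moves only by the tool arm_command, never from a script. Its argument "plan" is text: rows parted by semicolons, each of 4 numbers parted by spaces: the shift along the tool's x, y, z in m, then the turn about the tool's z in degrees. In form: tx ty tz yaw; .... A call has 1 to 20 rows; each row shifts and turns the commanded pose from where the row before left it, along the tool's axes as they then stand; what a row does not reach is not made up. A row lasts 1/8 s, in which the tool goes at most 62.5 mm and 10.7 degrees, less where a joint would pass 70% of its speed; a pose out of reach is approached as far as the arm can. A call is refused whole if a number of a shift passes 0.0625 or a number of a turn 10.7, either way. A call with a gripper value outside its range is refused whole. "hand" is the closure, from -1 (fully open) to 1 (shut), set as the call begins (left out, the last holds). The fingers move at their own pace and stop on an object; "grip_force" is the grip in N (left out, the last holds). Time passes only in rows, so rows that do not move let the fingers close. It gives the time, the measured TCP pose, the force, the opening and the grip force at its end, in the units of the state.
- r.get_obs(): the state, without advancing time (a new reading comes with each control period).
- eyes.grab_frame(name): name is "scene" or "top" or "wrist"; returns (picture, depth): 384x512x3 uint8, red, green, blue; 384x512 float32, m along the optical axis (not along the pixel's ray), 0 where there is no reading.
- eyes.calibration(name): a dict with "fov_y" (degrees; the focal length in pixels is half the picture's height over the tangent of half this angle, whatever the lens; pixels are square), "cx", "cy" (the principal point, pixels), "origin" and "attitude" of the camera in the world; the wrist camera has in their place "tool_from_camera" (4x4, takes a point from camera to tool coordinates, whose origin is the TCP and whose axes are the flange's). Camera axes: x right, y up, looking along -z (the intrinsics and any distortion apply to the point x, -y, -z); pixel columns grow to the right and rows downward; lengths in m; the calibration is good to about 2 mm. A picture is of the moment at which its call begins: read the wrist's pose just before it. calibration takes no time and is no camera call.
- ticket.hand_in(): hands the job in; it is judged then, once.
The state is a dict: "clock": time; "joints": joint angles; "qvel": joint speeds; "tau": joint torques, N m; "tcp_pos": TCP position; "orientation": TCP orientation; "contact_force": force on the tool from outside, world axes, zero at the start; "moment": the same for the moment, N m; "grip_width": finger opening in m; "gripper_force": force on a finger pad.
Only numpy, scipy, OpenCV 4.12 (cv2) and the standard library are available. Lean on these libraries where they do the work, as an engineer would, in place of code of your own. Each camera call takes 0.05 s, during which the arm holds its last target. There are 200 camera calls.

TASK

The pellet has been ejected: take the steel pellet die apart from the top down, one piece at a time - plunger, barrel, ejection ring, base - and set each piece upright, the way up it stands now, fully down in the light grey seat made to its size, letting go of it before you take the next. Set the pieces down rather than dropping them, leave the rest of the stack standing where it is while you lift a piece off, and leave the crucible and the beaker where they are.

Things in the scene. Friction and masses are not known exactly. Their poses are not given: they have to be found in the camera images.
- die_plunger: Steel plunger, top piece of the stack: round rod 19 mm thick, 54 mm long, with a round head 28 mm in diameter, 18 mm high, above it. Origin: centre of the rod's lower end; z up (head from z = 54 to 72 mm). At the start the rod hangs in the barrel's bore (1 mm play all round), head resting on the barrel's top, origin 28 mm above the bench. Pull straight up by the head. 0.18 kg.
- die_barrel: Steel barrel: plain tube 44 mm in outer diameter, 50 mm high, bore 21 mm right through. Origin: centre of its underside; z up along the bore. At the start it stands 6 mm deep in the recess on top of the ejection ring (1.5 mm play all round), origin 32 mm and top 82 mm above the bench. 0.45 kg.
- eject_ring: Steel ejection ring, 54 mm in outer diameter, 24 mm high, bore 34 mm; three windows in its side (z = 6 to 14 mm, the walls between them 14 mm wide); recess 47 mm wide, 6 mm deep in its top. Origin: centre of its underside; z up. At the start it lies on the base's flange round the spigot (3 mm play all round), origin 14 mm above the bench. 0.20 kg.
- die_base: Steel base, bottom piece of the stack, loose on the bench: round flange 64 mm in diameter, 14 mm high, with a round spigot 28 mm in diameter standing 8 mm above it (22 mm in all). Origin: centre of its underside; z up. Grip it across the flange or by the spigot. 0.36 kg.
- seat_plunger: Seat for the plunger: the smallest and tallest light grey plastic block, 52 x 52 x 30 mm, with an upright round hole 28 mm in diameter, 24 mm deep, in the middle. Origin: centre of its underside, z up; the hole's floor is at z = 6 mm. The plunger stands in it rod down. Fixed, like all the seats.
- seat_barrel: Seat for the barrel: light grey plastic block 74 x 74 x 11 mm with a round recess 58 mm in diameter, floor at z = 6 mm, and in its middle a thin upright steel pin, 7 mm in diameter with a round tip at z = 20.5 mm, over which the barrel's bore goes. Origin: centre of its underside, z up.
- seat_ring: Seat for the ejection ring: light grey plastic block 84 x 84 x 10 mm with a round recess 68 mm in diameter, floor at z = 6 mm, and in its middle a light grey boss 20 mm in diameter with its top at z = 20 mm, over which the ring's bore goes. Origin: centre of its underside, z up.
- seat_base: Seat for the base: the largest light grey plastic block, 92 x 92 x 10 mm, with a plain round recess 78 mm in diameter, floor at z = 6 mm, nothing in its middle. Origin: centre of its underside, z up.
- crucible: Porcelain crucible standing on the bench, 38 mm wide at the top, 30 mm high; leave it alone. Close behind it rises a tall black cabinet (0.57 m; front face from about x = 0.60 m at its right edge, y = 0.02 m, to x = 0.64 m at y = 0.48 m): keep the arm clear of it. Origin: centre of its underside.
- beaker: Clear beaker standing on the bench, 49 mm wide, 56 mm high; leave it alone. Origin: centre of its underside.
Things that resemble listed ones, but are neither listed nor needed, are in the scene too. What is shaped like the die_plunger but brown is not meant.

How it is judged:
On the way, in this order (a step that is already met when the one before it is completed fails the run):
1. the plunger stands in its seat, released (horizontal distance between die_plunger and seat_plunger below 0.01 m and z of die_plunger in the frame of seat_plunger between 0.003 and 0.009 m and angle between die_plunger's own z axis and vertical below 0.12 rad and contact force between die_plunger and the fingers below 0.1 N and linear speed of die_plunger below 0.03 m/s), for 0.2 s.
2. the barrel stands in its seat over the pin, released (horizontal distance between die_barrel and seat_barrel below 0.01 m and z of die_barrel in the frame of seat_barrel between 0.003 and 0.009 m and angle between die_barrel's own z axis and vertical below 0.12 rad and contact force between die_barrel and the fingers below 0.1 N and linear speed of die_barrel below 0.03 m/s), for 0.2 s.
3. the ejection ring lies in its seat over the boss, released (horizontal distance between eject_ring and seat_ring below 0.01 m and z of eject_ring in the frame of seat_ring between 0.003 and 0.009 m and angle between eject_ring's own z axis and vertical below 0.12 rad and contact force between eject_ring and the fingers below 0.1 N and linear speed of eject_ring below 0.03 m/s), for 0.2 s.
4. the base lies in its seat, released (horizontal distance between die_base and seat_base below 0.01 m and z of die_base in the frame of seat_base between 0.003 and 0.009 m and angle between die_base's own z axis and vertical below 0.12 rad and contact force between die_base and the fingers below 0.1 N and linear speed of die_base below 0.03 m/s), for 0.2 s.
At the end, for the whole second after the job is handed in: Plunger, barrel, ejection ring and base each rest upright (within 0.12 rad) on the floor of their own seat (underside within 3 mm of the seat's floor, centre within 10 mm of the seat's centre), released and at rest (horizontal distance between die_plunger and seat_plunger below 0.01 m and z of die_plunger in the frame of seat_plunger between 0.003 and 0.009 m and angle between each of die_plunger, die_barrel, eject_ring, die_base's own z axis and vertical below 0.12 rad and linear speed of each of die_plunger, die_barrel, eject_ring, die_base below 0.02 m/s and horizontal distance between die_barrel and seat_barrel below 0.01 m and z of die_barrel in the frame of seat_barrel between 0.003 and 0.009 m and horizontal distance between eject_ring and seat_ring below 0.01 m and z of eject_ring in the frame of seat_ring between 0.003 and 0.009 m and horizontal distance between die_base and seat_base below 0.01 m and z of die_base in the frame of seat_base between 0.003 and 0.009 m); the robot touches nothing.
It fails at once if the stack is pushed more than 3 cm, or its base carried off with the ejection ring still on it (distance of die_base from where it was at the start of the episode above 0.03 m and horizontal distance between eject_ring and die_base below 0.015 m and z of eject_ring in the frame of die_base between 0.004 and 0.024 m).
It fails at once if a piece of the die is dropped: it falls free at more than 0.6 m/s (about 2 cm) ((linear speed of die_plunger above 0.6 m/s and contact force between die_plunger and the fingers below 0.1 N) or (linear speed of die_barrel above 0.6 m/s and contact force between die_barrel and the fingers below 0.1 N) or (linear speed of eject_ring above 0.6 m/s and contact force between eject_ring and the fingers below 0.1 N) or (linear speed of die_base above 0.6 m/s and contact force between die_base and the fingers below 0.1 N)).
It fails at once if the crucible is moved by more than 3 cm (distance of crucible from where it was at the start of the episode above 0.03 m).
It fails at once if the beaker is moved by more than 3 cm (distance of beaker from where it was at the start of the episode above 0.03 m).
It also fails if it takes over 115 s, if anything falls off the work surface, if the arm or the gripper's body presses on something with over 40 N, if the wrist force passes 120 N, or if a joint passes its speed limit or range.

## Working session

There is one attempt and no reset: what is moved stays moved. The work goes in short steps, Python scripts to look and compute and a tool call to move; the robot and the scene stay as the last step left them, time stands still between calls to the robot, and variables do not carry over. Pictures are saved under pics/ and viewed, at most 14 in all, crops included, and the job is handed in when it is done.

Besides the shell and the picture viewer there is one more tool, called after "Emit:" as a command line: name --argument value ..., lists and objects as JSON in quotes. arm_command: Moves the arm, as the interface text tells. Its arguments: {"type":"object","properties":{"plan":{"type":"string"},"hand":{"type":"number"},"grip_force":{"type":"number"}},"required":["plan"]}

```bash
mkdir -p pics
cat > h.py <<'E'
import numpy as np, cv2
from bench import r, eyes, ticket
from scipy.spatial.transform import Rotation as R
def pose():
    o=r.get_obs(); return np.array(o['tcp_pos']), R.from_rotvec(o['orientation']).as_matrix()
def grab(name):
    T=np.eye(4)
    c=eyes.calibration(name)
    if name=='wrist':
        p,M=pose(); T[:3,:3]=M; T[:3,3]=p
        T=T@np.array(c['tool_from_camera'])
    else:
        a=np.array(c['attitude'],float)
        T[:3,:3]=a if a.shape==(3,3) else R.from_rotvec(a).as_matrix(); T[:3,3]=c['origin']
    im,d=eyes.grab_frame(name)
    f=192/np.tan(np.radians(c['fov_y'])/2)
    np.savez(f'{name}.npz',im=im,d=d,T=T,f=f,c=[c['cx'],c['cy']])
    return im,d,T,f,(c['cx'],c['cy'])
def load(name):
    z=np.load(f'{name}.npz'); return z['im'],z['d'],z['T'],float(z['f']),z['c']
def ray(cam,u,v):
    _,_,T,f,c=cam
    return T[:3,3],T[:3,:3]@np.array([(u-c[0])/f,-(v-c[1])/f,-1])
def onplane(cam,u,v,z):
    o,d=ray(cam,u,v); return o+d*(z-o[2])/d[2]
def cloud(cam):
    im,d,T,f,c=cam
    v,u=np.mgrid[:384,:512]
    P=np.stack([(u-c[0])/f*d,-(v-c[1])/f*d,-d],-1)@T[:3,:3].T+T[:3,3]
    P[d==0]=np.nan
    return P
def save(im,n): cv2.imwrite('pics/'+n,im[...,::-1])
E
python3 - <<'E'
from h import *
for n in('scene','top','wrist'):
    print(n,eyes.calibration(n))
    c=grab(n); save(c[0],n+'0.png')
o=r.get_obs(); print(o)
E
```

```text
scene {'fov_y': 50.78181535633805, 'cx': 257.0554033575094, 'cy': 185.93351742269448, 'origin': array([0.02506667, 0.5117098 , 0.40697479]), 'attitude': array([ 0.54946716, -1.3034699 , -2.07072158])}
top {'fov_y': 54.521508922133386, 'cx': 256.017759537352, 'cy': 189.1094773531804, 'origin': array([ 0.38397906, -0.06832861,  0.97150673]), 'attitude': array([ 0.16666229, -0.13910385, -1.38066312])}
wrist {'fov_y': 59.513173596150004, 'cx': 251.90934932353457, 'cy': 186.82583557831302, 'tool_from_camera': array([[ 3.82943703e-04,  9.66265452e-01,  2.57547917e-01,
         6.50983075e-02],
       [ 9.99999385e-01, -6.38210980e-04,  9.07550551e-04,
         2.91496246e-05],
       [ 1.04130465e-03,  2.57547410e-01, -9.66265102e-01,
        -1.28500048e-01],
       [ 0.00000000e+00,  0.00000000e+00,  0.00000000e+00,
         1.00000000e+00]])}
{'clock': 0.15, 'joints': array([-1.36208349,  0.47762751,  0.0223286 ,  1.55619323, -0.01152114,
        1.10931868, -0.08308714]), 'qvel': array([ 6.47574193e-04, -3.04871502e-03, -3.75135312e-04, -1.46938357e-03,
       -7.48501112e-04, -4.16234845e-05, -6.33809710e-04]), 'tau': array([ 2.42861541e-03, -5.96922684e+01,  1.61009118e+00, -2.81492078e+01,
        1.26421810e-02,  6.56915290e-03,  1.13603062e-05]), 'tcp_pos': array([0.21014229, 0.64100094, 0.24455024]), 'orientation': array([-4.95487423e-01, -3.10211804e+00,  2.21671441e-03]), 'contact_force': array([-0.17377225,  1.18288136,  0.1802469 ]), 'moment': array([-0.01415903, -0.00404219, -0.00121341]), 'gripper_force': 0.0, 'grip_width': 0.08540351080533276}
```

View pics/top0.png

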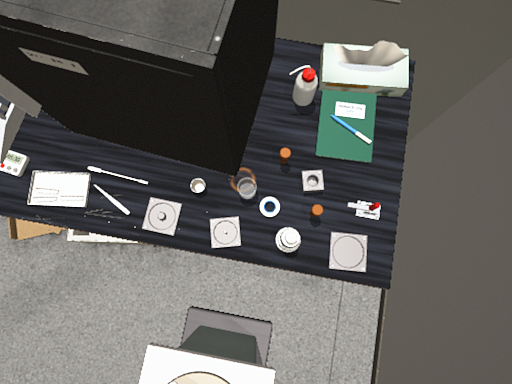

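View pics/scene0.png

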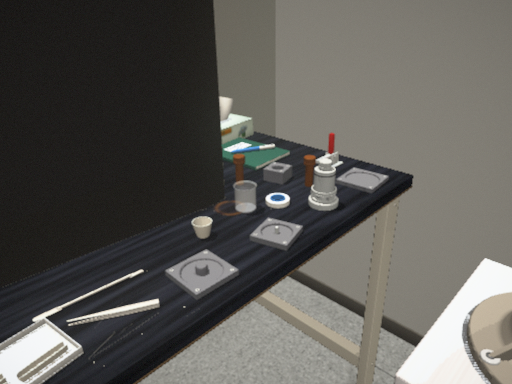

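Run:
```python
from h import *
for n in('top','scene'):
    cam=load(n); im,d=cam[:2]; P=cloud(cam)
    # bench plane check
    m=np.abs(P[...,2])<0.015
    m&=(im.max(-1)<60); Q=P[m]; A=np.c_[Q[:,:2],np.ones(len(Q))]
    print(n,'bench fit',np.linalg.lstsq(A,Q[:,2],rcond=None)[0],m.sum())
    hsv=cv2.cvtColor(im,cv2.COLOR_RGB2HSV)
    g=((hsv[...,1]<45)&(hsv[...,2]>(60 if n=='scene' else 110))&(P[...,2]>0.004)&(P[...,2]<.12)&(P[...,0]>.3)).astype(np.uint8)
    N,L,S,C=cv2.connectedComponentsWithStats(g)
    for i in range(1,N):
        if S[i,4]<80: continue
        Q=P[L==i]; z=Q[:,2]
        print(n,C[i].round(1),S[i,4],'x',np.percentile(Q[:,0],[2,50,98]).round(4),'y',np.percentile(Q[:,1],[2,50,98]).round(4),'z',np.percentile(z,[5,50,95]).round(4))
cam=load('top'); im=cam[0][130:290,130:400]
save(cv2.resize(im,None,fx=2.9,fy=2.9,interpolation=cv2.INTER_CUBIC),'topc.png')
```

```text
top bench fit [-0.00101963 -0.00057621  0.00024423] 25467
top [365.9  67. ] 3800 x [0.892  0.9504 1.016 ] y [-0.3725 -0.2641 -0.1508] z [0.0277 0.0557 0.109 ]
top [304.1  90.6] 506 x [0.8325 0.8402 0.8681] y [-0.136  -0.1095 -0.0852] z [0.0146 0.0832 0.1077]
top [349.7 109.7] 431 x [0.8218 0.8429 0.8637] y [-0.2844 -0.2451 -0.2061] z [0.0069 0.0101 0.0129]
top [  4.1 126.9] 246 x [0.5266 0.6095 0.6674] y [0.6224 0.6332 0.6431] z [0.0395 0.0657 0.0727]
top [362.9 137. ] 81 x [0.7546 0.7672 0.7814] y [-0.3095 -0.2886 -0.268 ] z [0.0109 0.0199 0.0242]
top [ 14.2 163.1] 477 x [0.4975 0.5263 0.5546] y [0.5853 0.6103 0.6384] z [0.0102 0.0158 0.0193]
top [312.4 180.6] 370 x [0.5949 0.6226 0.6484] y [-0.2006 -0.1741 -0.1462] z [0.006  0.0296 0.0329]
top [246.9 188.9] 152 x [0.5456 0.5707 0.5909] y [-0.033  -0.0096  0.0111] z [0.0042 0.0247 0.0563]
top [114.3 201.5] 132 x [0.4517 0.4736 0.5064] y [0.2826 0.3228 0.3855] z [0.0057 0.0088 0.0115]
top [ 44.9 198.4] 90 x [0.4388 0.4496 0.4604] y [0.4775 0.5097 0.5384] z [0.0041 0.0067 0.0125]
top [269.9 206.8] 198 x [0.5123 0.5345 0.5609] y [-0.10
[... 1117 characters left out ...]
cene [277.9 200.2] 204 x [0.5134 0.5288 0.5612] y [-0.0958 -0.0635 -0.0474] z [0.0053 0.0124 0.0145]
scene [202.5 225.6] 304 x [0.5386 0.5527 0.5735] y [0.1022 0.1204 0.1362] z [0.0076 0.0232 0.0314]
scene [276.7 232.3] 1032 x [0.4106 0.4509 0.4895] y [-0.0107  0.0297  0.0696] z [0.0059 0.0101 0.0132]
scene [201.6 272.2] 1934 x [0.4207 0.4577 0.5038] y [0.1567 0.2015 0.2391] z [0.0061 0.0096 0.0156]
scene [ 55.3 334. ] 1145 x [0.4417 0.5304 0.5553] y [0.2825 0.4172 0.4681] z [0.0043 0.0074 0.013 ]
scene [120.9 308.6] 360 x [0.4511 0.4769 0.5094] y [0.2863 0.3278 0.3889] z [0.0081 0.0096 0.0106]
scene [ 41.9 360.5] 608 x [0.4572 0.4676 0.4769] y [0.4135 0.4436 0.4703] z [0.0047 0.0089 0.0127]
```

View pics/topc.png

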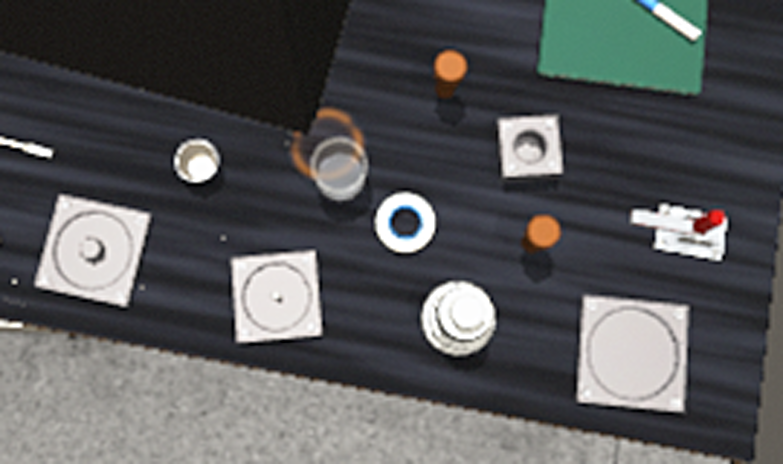

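Choice: the top piece is the steel head at (291,235) in the top view, scene (325,163). The lookalikes are brown and rejected: top (285,153) and (317,210). Seats in the top view are plunger (313,180), barrel (225,232), ring (161,216) and base (348,252). The crop confirms it. Next I move in and look with the wrist camera.

Emit:
arm_command --plan "0 0 0 -9.1;0 0 0 -9.1;-0.0165 -0.032 0 0;-0.0165 -0.032 0 0;-0.0165 -0.032 0 0;-0.0165 -0.032 0 0;-0.0165 -0.032 0 0;-0.0165 -0.032 0 0;-0.0165 -0.032 0 0;-0.0165 -0.032 0 0;-0.0165 -0.032 0 0;-0.0165 -0.032 0 0;-0.0165 -0.032 0 0;-0.0165 -0.032 0 0;-0.0165 -0.032 0 0;-0.0165 -0.032 0 0" --hand -1

```text
clock: 2.15
tcp_pos: [0.4419, 0.1924, 0.2452]
orientation: [0.001, -3.141, 0.0]
contact_force: [0.5, 0.3, 0.3]
grip_width: 0.0852
gripper_force: 0.0
```

Run:
```python
from h import *
import shutil
c=grab('wrist'); shutil.copy('wrist.npz','w_ring.npz'); save(c[0],'w_ring.png'); print(r.get_obs()['joints'].round(3))
```

```text
[-0.693  0.155  0.182  2.014 -0.031  0.976  1.069]
```

View pics/w_ring.png

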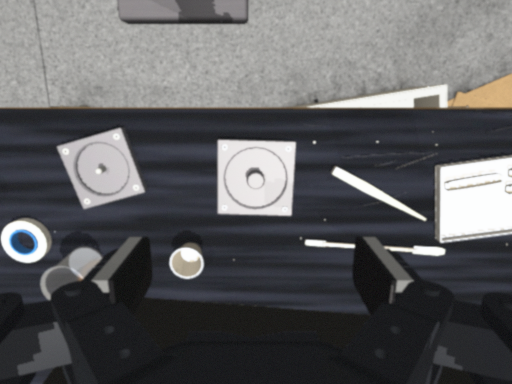

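Emit:
arm_command --plan "0 -0.033 0 0;0 -0.033 0 0;0 -0.033 0 0;0 -0.033 0 0;0 -0.033 0 0;0 0 0 0"

```text
clock: 2.95
tcp_pos: [0.4414, 0.0263, 0.2452]
orientation: [-0.006, -3.141, 0.001]
contact_force: [-0.7, -0.2, 0.2]
grip_width: 0.0853
gripper_force: 0.0
```

```bash
cat >> h.py <<'E'
def loadf(n):
    z=np.load(n); return z['im'],z['d'],z['T'],float(z['f']),z['c']
def seats(cam,ztop,thr=105):
    """light grey block nearest expected size; returns list of world centres at ztop with box sizes"""
    im=cam[0]; hsv=cv2.cvtColor(im,cv2.COLOR_RGB2HSV)
    P=cloud(cam)
    m=((hsv[...,1]<45)&(hsv[...,2]>thr)&(P[...,0]>.38)).astype(np.uint8)
    cs,_=cv2.findContours(m,cv2.RETR_EXTERNAL,cv2.CHAIN_APPROX_NONE)
    out=[]
    for c in cs:
        if cv2.contourArea(c)<1500: continue
        b=cv2.minAreaRect(cv2.convexHull(c)); q=cv2.boxPoints(b)
        W=np.array([onplane(cam,*p,ztop) for p in q]); z=P[...,2][m>0]
        dz=np.nanmedian(P[...,2][cv2.drawContours(np.zeros_like(m),[c],-1,1,-1)>0])
        ctr=onplane(cam,*b[0],ztop)
        print('px',np.round(b[0],1),'centre',W.mean(0).round(4),'sides',np.linalg.norm(W[1]-W[0]).round(4),np.linalg.norm(W[2]-W[1]).round(4),'depth z',round(float(dz),4))
E
python3 - <<'E'
from h import *
import shutil
c=grab('wrist'); shutil.copy('wrist.npz','w_barrel.npz')
print('ring view'); seats(loadf('w_ring.npz'),.010); print('barrel view'); seats(c,.011)
E
```

```text
ring view
px [ 25. 240.] centre [ 0.5391 -0.0735  0.01  ] sides 0.0593 0.053 depth z 0.0111
px [473. 199.] centre [0.4894 0.4426 0.01  ] sides 0.083 0.1061 depth z 0.0019
px [255.6 177.3] centre [0.464  0.1963 0.01  ] sides 0.0859 0.0854 depth z 0.0081
px [100.6 169. ] centre [0.4547 0.0247 0.01  ] sides 0.0757 0.0798 depth z 0.0095
px [224.  103.5] centre [0.3831 0.1626 0.01  ] sides 0.4695 0.0093 depth z -0.7385
barrel view
px [220.  277.5] centre [ 0.5867 -0.013   0.011 ] sides 0.054 0.0793 depth z 0.0315
px [168.2 241. ] centre [ 0.5386 -0.0723  0.011 ] sides 0.0511 0.0559 depth z 0.0111
px [ 89.7 186.2] centre [ 0.4726 -0.156   0.011 ] sides 0.1073 0.0657 depth z 0.0605
px [405.9 177.5] centre [0.464  0.1967 0.011 ] sides 0.0861 0.0908 depth z 0.0082
px [251.8 169.2] centre [0.4538 0.0257 0.011 ] sides 0.0757 0.076 depth z 0.0087
px [278. 103.] centre [0.3821 0.0533 0.011 ] sides 0.0103 0.4823 depth z -0.7385
```

Emit:
arm_command --plan "0 -0.032 0 0;0 -0.032 0 0;0 -0.032 0 0;0 -0.032 0 0;0 -0.032 0 0;0 0 0 0;0 0 0 0"

```text
clock: 3.88
tcp_pos: [0.4422, -0.1299, 0.2451]
orientation: [0.004, -3.141, -0.001]
contact_force: [-0.2, 0.6, -0.6]
grip_width: 0.085
gripper_force: 0.0
```

Run:
```python
from h import *
import shutil
c=grab('wrist'); shutil.copy('wrist.npz','w_stack.npz'); save(c[0],'w_stack.png')
seats(c,.01)
P=cloud(c); im=c[0]
for lo,hi in((.085,.11),(.06,.086),(.025,.045),(.008,.018)):
    m=(P[...,2]>lo)&(P[...,2]<hi)&(np.hypot(P[...,0]-.457,P[...,1]+.135)<.045)
    Q=P[m]; print(lo,hi,m.sum(),'x',np.percentile(Q[:,0],[1,99]).round(4),'y',np.percentile(Q[:,1],[1,99]).round(4),'z',np.percentile(Q[:,2],[5,50,95]).round(4))
```

```text
px [215.4 315.1] centre [ 0.64   -0.1751  0.01  ] sides 0.0602 0.0584 depth z 0.0294
px [299.1 240.8] centre [ 0.5396 -0.0745  0.01  ] sides 0.0561 0.0552 depth z 0.011
px [246.5 184.5] centre [ 0.4723 -0.136   0.01  ] sides 0.0642 0.0821 depth z 0.0803
px [  4.7 223.3] centre [ 0.5248 -0.4155  0.01  ] sides 0.0319 0.2003 depth z -0.2856
px [105.  175.9] centre [ 0.4634 -0.2934  0.01  ] sides 0.0999 0.0953 depth z 0.0068
px [394.1 168.5] centre [0.4534 0.0271 0.01  ] sides 0.0798 0.077 depth z 0.0088
px [303.  103.1] centre [ 0.3827 -0.0764  0.01  ] sides 0.0099 0.4357 depth z -0.7392
0.085 0.11 873 x [0.4503 0.4762] y [-0.1495 -0.1231] z [0.0895 0.0995 0.1008]
0.06 0.086 1022 x [0.4421 0.4838] y [-0.157  -0.1153] z [0.067  0.0814 0.0829]
0.025 0.045 509 x [0.4372 0.469 ] y [-0.162  -0.1103] z [0.0304 0.0372 0.0417]
0.008 0.018 490 x [0.4324 0.4765] y [-0.1674 -0.1056] z [0.0113 0.0135 0.0153]
```

View pics/w_stack.png

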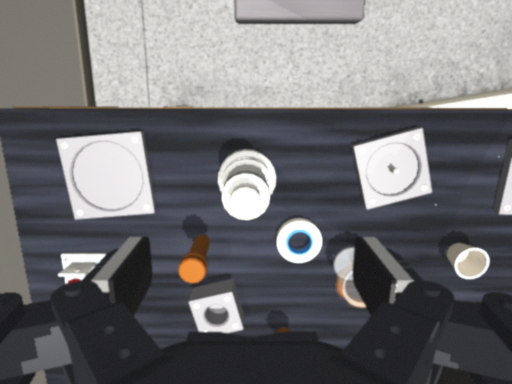

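The stack centre measured by the wrist camera is (0.463, -0.136), with the head top at z 0.0995. In the picture the head is at (245,197), the barrel seat at (392,168), the base seat at (105,175) and the plunger seat at (215,315).

Emit:
arm_command --plan "-0.007 -0.002 0.02 0;-0.007 -0.002 0.025 0;-0.007 -0.002 0.03 0;0 0 0.025 0;0 0 0.02 0;0 0 0 0;0 0 0 0"

```text
clock: 4.8
tcp_pos: [0.4635, -0.1367, 0.1259]
orientation: [-0.003, 3.141, 0.0]
contact_force: [-0.5, -0.6, -0.5]
grip_width: 0.0854
gripper_force: 0.0
```

Run:
```python
from h import *
c=grab('wrist'); P=cloud(c); print(pose()[0].round(4))
for i in range(3): print(r.get_obs()['tcp_pos'].round(4))
for lo,hi in((.09,.11),(.07,.086)):
    m=(P[...,2]>lo)&(P[...,2]<hi)&(np.hypot(P[...,0]-.463,P[...,1]+.136)<.026)
    Q=P[m]; print(lo,hi,m.sum(),'x',np.percentile(Q[:,0],[1,99]).round(4),'y',np.percentile(Q[:,1],[1,99]).round(4),'z',np.percentile(Q[:,2],[5,50,95]).round(4))
```

```text
[ 0.4637 -0.1369  0.1261]
[ 0.4637 -0.1369  0.1261]
[ 0.4637 -0.1369  0.1261]
[ 0.4637 -0.1369  0.1261]
0.09 0.11 2433 x [0.4505 0.4763] y [-0.1487 -0.1233] z [0.0944 0.0996 0.1007]
0.07 0.086 2404 x [0.4423 0.4793] y [-0.157  -0.1153] z [0.0738 0.0816 0.0829]
```

Emit:
arm_command --plan "0 0.0007 0.01 0;0 0 0.01 0;0 0 0.007 0;0 0 0 0;0 0 0 0"

```text
clock: 5.48
tcp_pos: [0.463, -0.1368, 0.0983]
orientation: [0.001, -3.142, 0.0]
contact_force: [0.4, -0.4, 0.9]
grip_width: 0.0855
gripper_force: 0.0
```

Emit:
arm_command --plan "0 0 0 0;0 0 0 0;0 0 0 0;0 0 0 0;0 0 0 0;0 0 0 0;0 0 0 0;0 0 0 0" --hand 1 --grip_force 60

```text
clock: 6.48
tcp_pos: [0.4631, -0.1363, 0.0986]
orientation: [-0.002, 3.141, 0.001]
contact_force: [-1.1, 1.6, 5.6]
grip_width: 0.0252
gripper_force: 58.6
```

Emit:
arm_command --plan "0 0 -0.004 0;0 0 -0.006 0;0 0 -0.01 0;0 0 -0.01 0;0 0 0 0"

```text
clock: 7.1
tcp_pos: [0.4636, -0.1368, 0.1293]
orientation: [-0.001, 3.14, -0.0]
contact_force: [-0.1, -0.6, -0.9]
grip_width: 0.025
gripper_force: 59.0
```

Run:
```python
from h import *
c=grab('wrist'); P=cloud(c); o=r.get_obs(); print(o['tcp_pos'].round(4),o['contact_force'].round(2),o['gripper_force'])
m=(P[...,2]>.07)&(P[...,2]<.086)&(np.hypot(P[...,0]-.463,P[...,1]+.136)<.026)
Q=P[m]; print('x',np.percentile(Q[:,0],[1,99]).round(4),'y',np.percentile(Q[:,1],[1,99]).round(4),'z',np.percentile(Q[:,2],[5,50,95]).round(4))
save(cv2.resize(c[0][90:384,80:440],None,fx=2,fy=2),'lift1.png')
```

```text
[ 0.4633 -0.1366  0.1288] [ 0.24 -0.43 -1.58] 58.99651721036662
x [0.4424 0.4686] y [-0.1569 -0.1153] z [0.0737 0.0815 0.0829]
```

View pics/lift1.png

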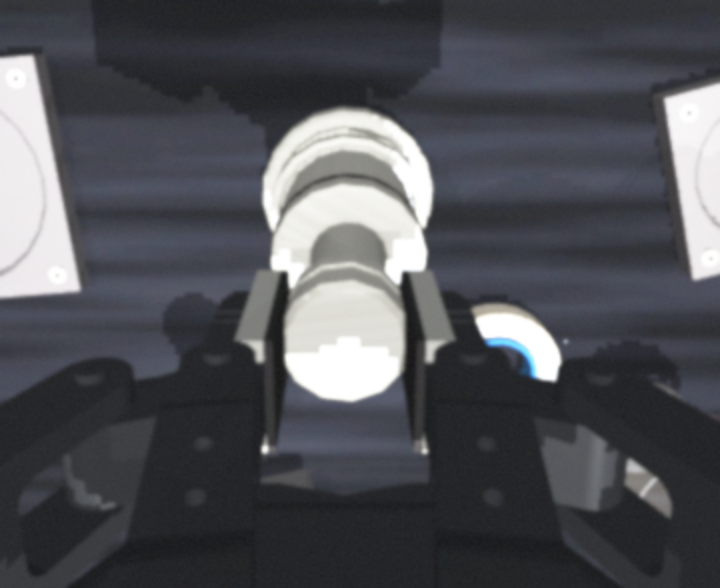

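Emit:
arm_command --plan "0 0 -0.015 0;0 0 -0.02 0;0 0 -0.02 0;0 0 -0.005 0;-0.02 -0.005 0 0;-0.02 -0.005 0 0;-0.02 -0.005 0 0;0 0 0 0"

```text
clock: 8.15
tcp_pos: [0.5237, -0.1517, 0.1878]
orientation: [0.002, -3.141, 0.001]
contact_force: [-0.8, 1.0, -2.0]
grip_width: 0.0248
gripper_force: 59.1
```

Run:
```python
from h import *
c=grab('wrist'); import shutil; shutil.copy('wrist.npz','w_ps.npz'); t=grab('top'); print(pose()[0].round(4))
for n,cam in(('stack',loadf('w_stack.npz')),('now',c),('top',t)):
    P=cloud(cam); m=(np.abs(P[...,2]-.030)<.004)&(np.hypot(P[...,0]-.622,P[...,1]+.174)<.042)
    m=m.astype(np.uint8)
    N,L,S,C=cv2.connectedComponentsWithStats(m); i=1+np.argmax(S[1:,4]); 
    cs,_=cv2.findContours((L==i).astype(np.uint8),cv2.RETR_EXTERNAL,cv2.CHAIN_APPROX_NONE)
    W=np.array([onplane(cam,*p[0],.03) for p in max(cs,key=len)]).astype(np.float32)
    b=cv2.minAreaRect(W[:,:2]); print(n,S[i,4],np.round(b[0],4),np.round(b[1],4),round(b[2],1),'z',np.nanmedian(P[...,2][L==i]).round(4))
save(c[0],'ps.png')
```

```text
[ 0.522  -0.1515  0.1877]Traceback (most recent call last):
  File "<stdin>", line 9, in <module>
cv2.error: OpenCV(4.12.0) /io/opencv/modules/imgproc/src/convhull.cpp:143: error: (-215:Assertion failed) total >= 0 && (depth == CV_32F || depth == CV_32S) in function 'convexHull'
```

Run:
```python
from h import *
c=loadf('w_ps.npz'); t=load('top')
for n,cam in(('stack',loadf('w_stack.npz')),('now',c),('top',t)):
    P=cloud(cam); m=(np.abs(P[...,2]-.030)<.004)&(np.hypot(P[...,0]-.622,P[...,1]+.174)<.042)
    m=m.astype(np.uint8)
    N,L,S,C=cv2.connectedComponentsWithStats(m); i=1+np.argmax(S[1:,4]); 
    cs,_=cv2.findContours((L==i).astype(np.uint8),cv2.RETR_EXTERNAL,cv2.CHAIN_APPROX_NONE)
    W=np.array([onplane(cam,*map(float,p[0]),.03)[:2] for p in max(cs,key=len)],dtype=np.float32).copy()
    b=cv2.minAreaRect(W.reshape(-1,1,2)); print(n,S[i,4],np.round(b[0],4),np.round(b[1],4),round(b[2],1),'z',np.nanmedian(P[...,2][L==i]).round(4))
save(c[0],'ps.png')
```

```text
stack 1306 [ 0.6236 -0.1724] [0.0543 0.0528] 14.6 z 0.0297
now 526 [ 0.6445 -0.1624] [0.0424 0.0198] 88.5 z 0.0297Traceback (most recent call last):
  File "<stdin>", line 6, in <module>
    return _wrapfunc(a, 'argmax', axis=axis, out=out, **kwds)
    return bound(*args, **kwds)
ValueError: attempt to get argmax of an empty sequence
```

Emit:
arm_command --plan "-0.02 -0.004 0 0;-0.025 -0.005 0 0;-0.025 -0.005 0 0;-0.02 -0.004 0 0;-0.011 -0.003 0 0;0 0 0.02 0;0 0 0.02 0;0 0 0.02 0;0 0 0 0;0 0 0 0"

```text
clock: 9.5
tcp_pos: [0.624, -0.1727, 0.1284]
orientation: [-0.001, 3.141, -0.0]
contact_force: [0.3, -0.4, -1.0]
grip_width: 0.0247
gripper_force: 59.1
```

Run:
```python
from h import *
c=grab('wrist'); s=grab('scene'); t=grab('top'); print(pose()[0].round(4), r.get_obs()['joints'].round(2))
a=cv2.resize(c[0],(400,300)); b=cv2.resize(s[0][110:210,215:348],(400,300)); d=cv2.resize(t[0][130:240,240:386],(400,300))
save(np.vstack([np.hstack([a,b]),np.hstack([d,d])]),'ps1.png')
```

```text
[ 0.6245 -0.1728  0.1292] [-0.11  0.58  0.41  1.74 -0.29  0.87  1.99]
```

View pics/ps1.png

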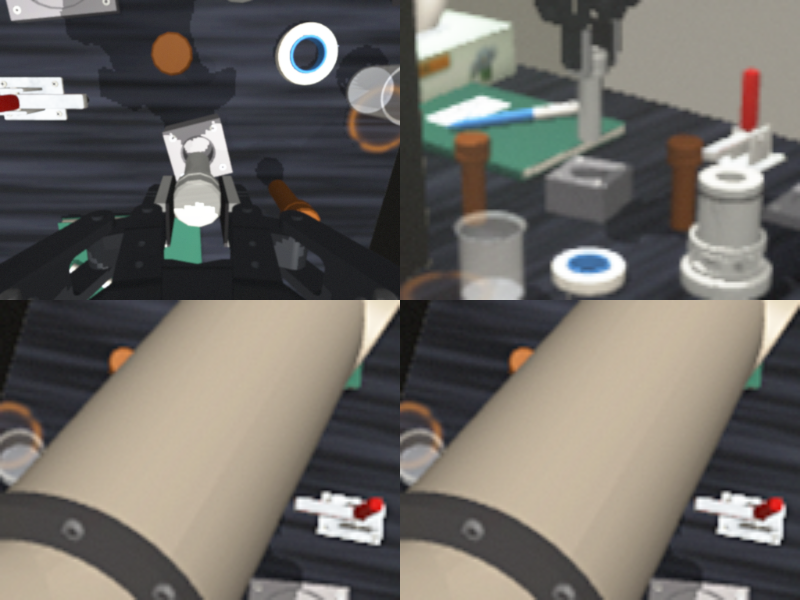

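Emit:
arm_command --plan "0 0 0.012 0;0 0 0.012 0;0 0 0.008 0;0 0 0.005 0;0 0 0.004 0;0 0 0.003 0;0 0 0 0;0 0 0 0"

```text
clock: 10.65
tcp_pos: [0.6241, -0.1726, 0.0845]
orientation: [-0.001, 3.141, -0.0]
contact_force: [0.7, 0.1, -1.2]
grip_width: 0.0251
gripper_force: 59.2
```

Emit:
arm_command --plan "0 0 0.002 0;0 0 0.002 0;0 0 0.002 0;0 0 0.001 0;0 0 0 0;0 0 0 0"

```text
clock: 11.4
tcp_pos: [0.624, -0.1726, 0.0773]
orientation: [-0.001, 3.142, -0.0]
contact_force: [-0.3, -0.7, -1.8]
grip_width: 0.0251
gripper_force: 59.2
```

Emit:
arm_command --plan "0 0 0.001 0;0 0 0.0005 0;0 0 0.0005 0;0 0 0 0;0 0 0 0"

```text
clock: 12.02
tcp_pos: [0.6248, -0.1726, 0.0767]
orientation: [-0.001, 3.14, 0.0]
contact_force: [-1.9, 1.1, 8.3]
grip_width: 0.0248
gripper_force: 60.2
```

Emit:
arm_command --plan "0 0 0 0;0 0 0 0;0 0 0 0;0 0 0 0;0 0 0 0;0 0 -0.01 0;0 0 -0.03 0;0 0 -0.04 0;0 0 -0.04 0;0.02 0 0 0;0.02 0 0 0" --hand -1

```text
clock: 13.4
tcp_pos: [0.5839, -0.1727, 0.1967]
orientation: [-0.001, 3.14, -0.0]
contact_force: [-0.2, -0.3, -0.9]
grip_width: 0.0848
gripper_force: 0.0
```

Run:
```python
from h import *
c=grab('wrist'); print(pose()[0].round(4)); P=cloud(c)
m=(P[...,2]>.05)&(P[...,2]<.09)&(np.hypot(P[...,0]-.624,P[...,1]+.172)<.03)
Q=P[m]; print(m.sum(),'x',np.percentile(Q[:,0],[1,99]).round(4),'y',np.percentile(Q[:,1],[1,99]).round(4),'z',np.percentile(Q[:,2],[5,50,95]).round(4))
m=(np.abs(P[...,2]-.03)<.003)&(np.hypot(P[...,0]-.624,P[...,1]+.172)<.045)
Q=P[m]; print('seat',m.sum(),'x',np.percentile(Q[:,0],[1,99]).round(4),'y',np.percentile(Q[:,1],[1,99]).round(4))
```

```text
[ 0.5809 -0.1732  0.1962]
1066 x [0.6123 0.6383] y [-0.1856 -0.1599] z [0.065  0.0775 0.0786]
seat 1829 x [0.5957 0.6522] y [-0.2014 -0.1437]
```

Emit:
arm_command --plan "0.03 0.009 0 0;0.03 0.009 0 0;0.03 0.009 0 0;0.03 0.01 0 0;0 0 0.02 0;0 0 0.025 0;0 0 0.02 0;0 0 0 0;0 0 0 0"

```text
clock: 14.58
tcp_pos: [0.4646, -0.1359, 0.1312]
orientation: [-0.001, 3.14, -0.0]
contact_force: [-0.6, -0.2, 0.1]
grip_width: 0.0857
gripper_force: 0.0
```

Run:
```python
from h import *
c=grab('wrist'); P=cloud(c); print(pose()[0].round(4))
for lo,hi in((.078,.086),(.032,.042),(.01,.018)):
    m=(P[...,2]>lo)&(P[...,2]<hi)&(np.hypot(P[...,0]-.463,P[...,1]+.136)<.034)
    Q=P[m]; print(lo,hi,m.sum(),'x',np.percentile(Q[:,0],[1,99]).round(4),'y',np.percentile(Q[:,1],[1,99]).round(4),'z',np.percentile(Q[:,2],[5,50,95]).round(4))
```

```text
[ 0.4647 -0.1359  0.1313]
0.078 0.086 3471 x [0.4431 0.4841] y [-0.1563 -0.1157] z [0.0801 0.0817 0.0827]
0.032 0.042 964 x [0.4375 0.4746] y [-0.1622 -0.1099] z [0.0326 0.0375 0.0401]
0.01 0.018 959 x [0.4327 0.48  ] y [-0.1671 -0.1051] z [0.0119 0.0136 0.0153]
```

Emit:
arm_command --plan "0.001 0 0.02 0;0 0 0.02 0;0 0 0.02 0;0 0 0.011 0;0 0 0 0;0 0 0 0"

```text
clock: 15.38
tcp_pos: [0.4635, -0.1358, 0.06]
orientation: [-0.001, 3.14, -0.0]
contact_force: [0.5, 0.1, 0.2]
grip_width: 0.0852
gripper_force: 0.0
```

Emit:
arm_command --plan "0 0 0 0;0 0 0 0;0 0 0 0;0 0 0 0;0 0 0 0;0 0 0 0;0 0 0 0" --hand 1 --grip_force 70

```text
clock: 16.25
tcp_pos: [0.4632, -0.1358, 0.06]
orientation: [-0.001, 3.141, 0.0]
contact_force: [-1.9, 0.5, 7.8]
grip_width: 0.0424
gripper_force: 69.9
```

Emit:
arm_command --plan "0 0 -0.004 0;0 0 -0.005 0;0 0 -0.01 0;0 0 -0.01 0;0 0 0 0"

```text
clock: 16.88
tcp_pos: [0.4636, -0.1357, 0.0893]
orientation: [-0.002, 3.14, -0.0]
contact_force: [-0.1, -0.6, -3.9]
grip_width: 0.0422
gripper_force: 71.4
```

Run:
```python
from h import *
c=grab('wrist'); P=cloud(c); o=r.get_obs(); print(o['tcp_pos'].round(4),o['contact_force'].round(2))
for lo,hi in((.1,.12),(.032,.042),(.01,.018)):
    m=(P[...,2]>lo)&(P[...,2]<hi)&(np.hypot(P[...,0]-.463,P[...,1]+.136)<.034)
    if lo==.1: m&=np.hypot(P[...,0]-.463,P[...,1]+.136)<.0205
    Q=P[m]; print(lo,hi,m.sum(),'x',np.percentile(Q[:,0],[1,99]).round(4),'y',np.percentile(Q[:,1],[1,99]).round(4),'z',np.percentile(Q[:,2],[5,50,95]).round(4))
save(c[0],'lift2.png')
```

```text
[ 0.4633 -0.1356  0.0888] [-0.19  0.03 -5.19]
0.1 0.12 8520 x [0.443  0.4822] y [-0.1552 -0.1167] z [0.1033 0.1108 0.1119]
0.032 0.042 1383 x [0.4375 0.4686] y [-0.162  -0.1098] z [0.0321 0.0372 0.0386]
0.01 0.018 1373 x [0.4328 0.4682] y [-0.167  -0.1051] z [0.0119 0.0136 0.016 ]
```

View pics/lift2.png

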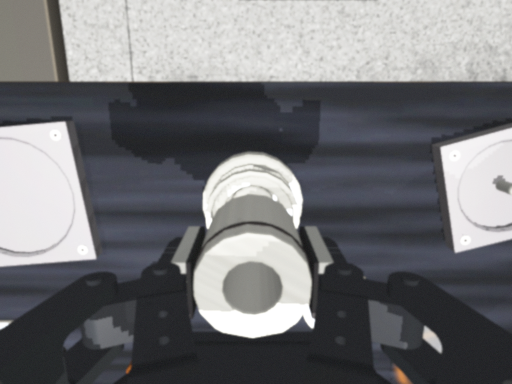

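Emit:
arm_command --plan "0 0 -0.015 0;0 0 -0.015 0;0.002 0.03 0 0;0.002 0.035 0 0;0.002 0.035 0 0;0.002 0.035 0 0;0.001 0.027 0 0;0 0 0 0;0 0 0 0"

```text
clock: 18.05
tcp_pos: [0.454, 0.0259, 0.1189]
orientation: [-0.001, 3.141, -0.0]
contact_force: [-0.4, -0.6, -4.0]
grip_width: 0.0421
gripper_force: 71.9
```

Run:
```python
from h import *
print(pose()[0].round(4))
c=grab('wrist'); P=cloud(c); o=r.get_obs(); print(o['tcp_pos'].round(4),o['contact_force'].round(2))
seats(c,.011,120)
s=grab('scene')
a=cv2.resize(c[0],(400,300)); b=cv2.resize(s[0][150:270,200:360],(400,300))
save(np.hstack([a,b]),'bs.png')
```

```text
[0.454  0.0259 0.1189]
[0.4539 0.0255 0.1188] [ 0.28 -0.26 -4.14]
px [252.2 281.9] centre [0.5318 0.0261 0.011 ] sides 0.0974 0.0887 depth z 0.1403
px [ 38.5 206.5] centre [ 0.4686 -0.1325  0.011 ] sides 0.055 0.0732 depth z 0.0216
px [465.3 199.5] centre [0.4633 0.1829 0.011 ] sides 0.0851 0.0665 depth z 0.0071
px [252.1 188.1] centre [0.4545 0.0258 0.011 ] sides 0.074 0.0745 depth z 0.0101
```

View pics/bs.png

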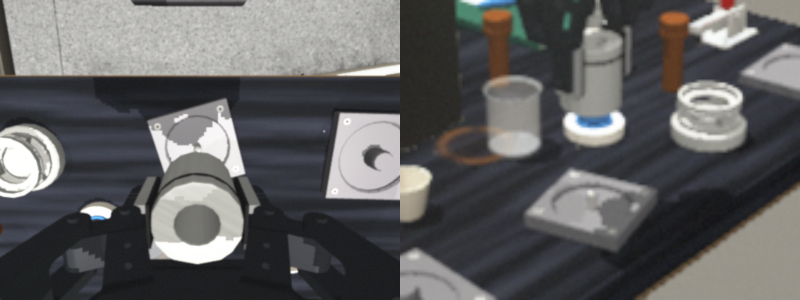

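Emit:
arm_command --plan "-0.0005 0 0.02 0;0 0 0.02 0;0 0 0.02 0;0 0 0.012 0;0 0 0.006 0;0 0 0.003 0;0 0 0 0;0 0 0 0"

```text
clock: 19.15
tcp_pos: [0.4547, 0.0264, 0.0377]
orientation: [-0.001, 3.141, 0.0]
contact_force: [-0.1, -0.1, -4.2]
grip_width: 0.0424
gripper_force: 71.9
```

Emit:
arm_command --plan "0 0 0.001 0;0 0 0.001 0;0 0 0.001 0;0 0 0.0007 0;0 0 0 0;0 0 0 0"

```text
clock: 19.9
tcp_pos: [0.4543, 0.0264, 0.034]
orientation: [0.001, -3.142, -0.001]
contact_force: [-2.1, 0.9, 5.8]
grip_width: 0.0422
gripper_force: 72.9
```

Emit:
arm_command --plan "0 0 0 0;0 0 0 0;0 0 0 0;0 0 0 0;0 0 0 0;0 0 -0.01 0;0 0 -0.03 0;0 0 -0.04 0;0 0 -0.03 0;0 0 0 0;0 0 0 0" --hand -1

```text
clock: 21.28
tcp_pos: [0.4539, 0.0264, 0.1434]
orientation: [0.002, -3.141, -0.0]
contact_force: [-0.0, 0.5, -0.6]
grip_width: 0.0855
gripper_force: 0.0
```

Run:
```python
from h import *
print(pose()[0].round(4))
c=grab('wrist'); P=cloud(c)
for n,x,y,lo,hi,rr in(('barrel',.454,.026,.045,.065,.03),('ring',.463,-.136,.033,.042,.035),('base',.463,-.136,.01,.018,.04)):
    m=(P[...,2]>lo)&(P[...,2]<hi)&(np.hypot(P[...,0]-x,P[...,1]-y)<rr)
    Q=P[m]; print(n,m.sum(),'x',np.percentile(Q[:,0],[1,99]).round(4),'y',np.percentile(Q[:,1],[1,99]).round(4),'z',np.percentile(Q[:,2],[5,50,95]).round(4))
```

```text
[0.4539 0.0264 0.1434]
barrel 2708 x [0.4336 0.4749] y [0.0055 0.0466] z [0.0483 0.0556 0.0568]
ring 1359 x [0.4377 0.4897] y [-0.1596 -0.1093] z [0.0334 0.0372 0.0387]
base 1294 x [0.433  0.4935] y [-0.1546 -0.1046] z [0.0112 0.0139 0.0174]
```

Emit:
arm_command --plan "-0.002 -0.03 0 0;-0.002 -0.035 0 0;-0.002 -0.035 0 0;-0.002 -0.035 0 0;-0.001 -0.027 0 0;0 0 0 0;0 0 0 0"

```text
clock: 22.2
tcp_pos: [0.4629, -0.1349, 0.1427]
orientation: [0.002, -3.14, -0.001]
contact_force: [0.2, 0.0, 0.5]
grip_width: 0.0853
gripper_force: 0.0
```

Run:
```python
from h import *
print(pose()[0].round(4))
c=grab('wrist'); P=cloud(c)
for n,x,y,lo,hi,rr in(('ring',.463,-.136,.034,.042,.035),('base',.463,-.136,.01,.018,.04)):
    m=(P[...,2]>lo)&(P[...,2]<hi)&(np.hypot(P[...,0]-x,P[...,1]-y)<rr)
    Q=P[m]; print(n,m.sum(),'x',np.percentile(Q[:,0],[1,99]).round(4),'y',np.percentile(Q[:,1],[1,99]).round(4),'z',np.percentile(Q[:,2],[5,50,95]).round(4))
save(cv2.resize(c[0][100:340,100:420],None,fx=2.4,fy=2.4),'ring.png')
```

```text
[ 0.4629 -0.1349  0.1427]
ring 1124 x [0.4377 0.4897] y [-0.1619 -0.1103] z [0.0351 0.0375 0.0387]
base 1162 x [0.4329 0.4809] y [-0.1674 -0.1054] z [0.0122 0.0137 0.0167]
```

View pics/ring.png

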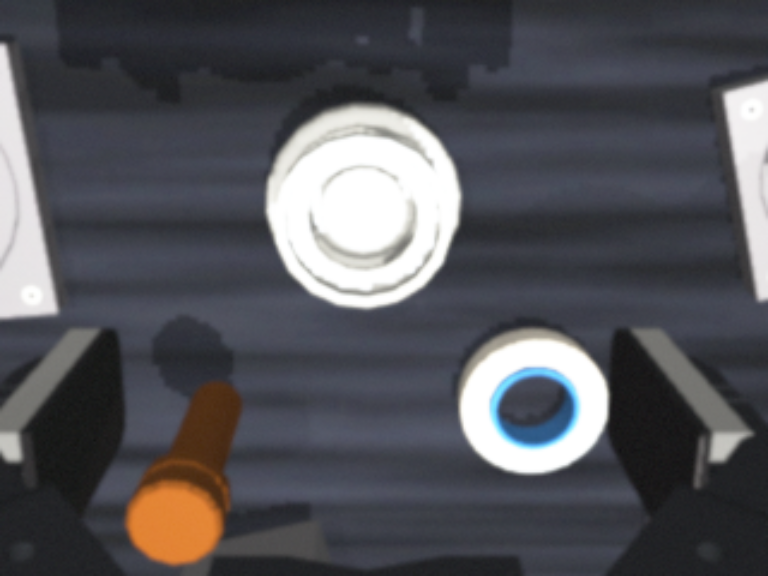

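Emit:
arm_command --plan "-0.0008 -0.0012 0.025 0;0 0 0.03 0;0 0 0.025 0;0 0 0.02 0;0 0 0.0107 0;0 0 0 0;0 0 0 0"

```text
clock: 23.12
tcp_pos: [0.4647, -0.1367, 0.0335]
orientation: [-0.002, 3.141, 0.0]
contact_force: [0.6, -0.7, -0.2]
grip_width: 0.0851
gripper_force: 0.0
```

Emit:
arm_command --plan "0 0 0 0;0 0 0 0;0 0 0 0;0 0 0 0;0 0 0 0;0 0 0 0;0 0 0 0" --hand 1 --grip_force 50

```text
clock: 24.0
tcp_pos: [0.4646, -0.1369, 0.034]
orientation: [-0.002, 3.14, 0.001]
contact_force: [-2.7, 1.2, 11.9]
grip_width: 0.0522
gripper_force: 49.8
```

Emit:
arm_command --plan "0 0 -0.003 0;0 0 -0.005 0;0 0 -0.007 0;0 0 -0.01 0;0 0 0 0"

```text
clock: 24.62
tcp_pos: [0.4649, -0.137, 0.0588]
orientation: [-0.001, 3.14, -0.0]
contact_force: [-0.1, -0.5, -2.3]
grip_width: 0.0523
gripper_force: 52.5
```

Run:
```python
from h import *
c=grab('wrist'); P=cloud(c); o=r.get_obs(); print(o['tcp_pos'].round(4),o['contact_force'].round(2))
for n,x,y,lo,hi,rr in(('ring',.463,-.136,.054,.07,.026),('base',.463,-.136,.01,.018,.04)):
    m=(P[...,2]>lo)&(P[...,2]<hi)&(np.hypot(P[...,0]-x,P[...,1]-y)<rr)
    Q=P[m]; print(n,m.sum(),'x',np.percentile(Q[:,0],[1,99]).round(4),'y',np.percentile(Q[:,1],[1,99]).round(4),'z',np.percentile(Q[:,2],[5,50,95]).round(4))
save(cv2.resize(c[0],None,fx=1.4,fy=1.4),'lift3.png')
```

```text
[ 0.4646 -0.1368  0.0584] [-0.36  0.64 -3.13]
ring 7629 x [0.438 0.488] y [-0.1608 -0.1111] z [0.0553 0.0571 0.063 ]
base 4435 x [0.4331 0.4937] y [-0.1659 -0.1059] z [0.0124 0.0137 0.0148]
```

View pics/lift3.png

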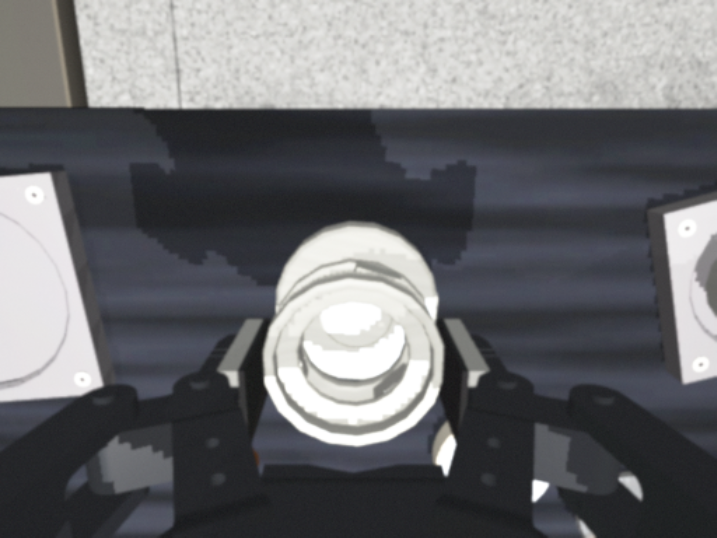

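Emit:
arm_command --plan "0 0 -0.02 0;0 0 -0.025 0;0 0 -0.025 0;0 0.03 0 0;0 0.04 0 0;0 0.04 0 0;0 0.04 0 0;0 0.04 0 0;0 0.04 0 0;0 0.04 0 0;0 0.04 0 0;0 0.023 0 0;0 0 0 0;0 0 0 0"

```text
clock: 26.42
tcp_pos: [0.4637, 0.1949, 0.1276]
orientation: [-0.0, -3.141, 0.002]
contact_force: [-0.8, -0.4, -1.7]
grip_width: 0.052
gripper_force: 53.0
```

Run:
```python
from h import *
print(pose()[0].round(4))
c=grab('wrist'); P=cloud(c); o=r.get_obs(); print(o['contact_force'].round(2),o['orientation'].round(4))
seats(c,.01,120)
x,y=.464,.1965
m=(np.hypot(P[...,0]-x,P[...,1]-y)<.026)&(P[...,2]>.11)&(P[...,2]<.14)
Q=P[m]; print('ring',m.sum(),'x',np.percentile(Q[:,0],[1,99]).round(4),'y',np.percentile(Q[:,1],[1,99]).round(4),'z',np.percentile(Q[:,2],[5,50,95]).round(4))
x,y=.454,.026
m=(np.hypot(P[...,0]-x,P[...,1]-y)<.03)&(P[...,2]>.045)&(P[...,2]<.07)
Q=P[m]; print('barrel',m.sum(),'x',np.percentile(Q[:,0],[1,99]).round(4),'y',np.percentile(Q[:,1],[1,99]).round(4),'z',np.percentile(Q[:,2],[5,50,95]).round(4))
```

```text
[0.4637 0.1949 0.1276]
[-0.09 -1.   -2.23] [-1.500e-03 -3.141e+00  1.300e-03]
px [433.7 209.6] centre [0.483  0.3364 0.01  ] sides 0.0112 0.1252 depth z 0.0083
px [252.6 224.4] centre [0.5005 0.195  0.01  ] sides 0.1571 0.0931 depth z 0.0198
px [ 33.3 169.4] centre [0.4523 0.0306 0.01  ] sides 0.0701 0.0754 depth z 0.0109
ring 8510 x [0.4391 0.4879] y [0.1715 0.2208] z [0.1126 0.1255 0.1319]
barrel 1314 x [0.4367 0.4741] y [0.0355 0.0483] z [0.0467 0.0548 0.0567]
```

Emit:
arm_command --plan "0 0.0013 0.02 0;0 0 0.025 0;0 0 0.025 0;0 0 0.015 0;0 0 0.009 0;0 0 0.004 0;0 0 0 0;0 0 0 0"

```text
clock: 27.48
tcp_pos: [0.4643, 0.1976, 0.0304]
orientation: [-0.001, 3.141, 0.001]
contact_force: [-0.3, -0.8, -2.2]
grip_width: 0.0521
gripper_force: 53.0
```

Emit:
arm_command --plan "0 0 0.001 0;0 0 0.001 0;0 0 0.001 0;0 0 0 0;0 0 0 0"

```text
clock: 28.1
tcp_pos: [0.4639, 0.1974, 0.0269]
orientation: [0.001, -3.142, 0.0]
contact_force: [-0.5, 0.1, -2.0]
grip_width: 0.0524
gripper_force: 53.0
```

Emit:
arm_command --plan "0 0 0.0005 0;0 0 0.0005 0;0 0 0.0005 0;0 0 0 0;0 0 0 0"

```text
clock: 28.72
tcp_pos: [0.464, 0.1975, 0.0261]
orientation: [0.001, -3.142, -0.001]
contact_force: [-1.9, -0.1, 8.9]
grip_width: 0.0517
gripper_force: 53.9
```

Contact at the expected height; releasing and going back for the base.

Emit:
arm_command --plan "0 0 0 0;0 0 0 0;0 0 0 0;0 0 0 0;0 0 0 0;0 0 -0.01 0;0 0 -0.03 0;0 0 -0.04 0;0 0 -0.03 0;0 0 0 0" --hand -1

```text
clock: 29.98
tcp_pos: [0.4654, 0.1982, 0.138]
orientation: [-0.001, 3.137, 0.005]
contact_force: [0.6, -0.0, 0.6]
grip_width: 0.0852
gripper_force: 0.0
```

Run:
```python
from h import *
print(pose()[0].round(4))
c=grab('wrist'); P=cloud(c)
for n,x,y,lo,hi,rr in(('ring',.464,.1975,.026,.036,.035),('ringall',.464,.1975,.0,.045,.03),('barrel',.454,.026,.045,.065,.03)):
    m=(P[...,2]>lo)&(P[...,2]<hi)&(np.hypot(P[...,0]-x,P[...,1]-y)<rr)
    Q=P[m]; print(n,m.sum(),'x',np.percentile(Q[:,0],[1,99]).round(4),'y',np.percentile(Q[:,1],[1,99]).round(4),'z',np.percentile(Q[:,2],[5,50,95]).round(4))
seats(c,.01,120)
```

```text
[0.4654 0.1982 0.138 ]
ring 1107 x [0.4371 0.489 ] y [0.1713 0.223 ] z [0.0271 0.0295 0.0307]
ringall 4673 x [0.4359 0.4879] y [0.1713 0.2246] z [0.0053 0.023  0.0301]
barrel 1457 x [0.4358 0.4745] y [0.0327 0.0483] z [0.0469 0.0551 0.0568]
px [422.2 202.5] centre [0.483  0.3365 0.01  ] sides 0.0114 0.1246 depth z 0.0083
px [249.  178.8] centre [0.4644 0.1962 0.01  ] sides 0.0846 0.0844 depth z 0.0099
px [ 34.1 164.2] centre [0.4527 0.0294 0.01  ] sides 0.0726 0.0754 depth z 0.0109
```

Emit:
arm_command --plan "0 -0.03 0 0;0 -0.04 0 0;0 -0.04 0 0;0 -0.04 0 0;0 -0.04 0 0;0 -0.04 0 0;0 -0.04 0 0;0 -0.04 0 0;0 -0.023 0 0;0 0 0 0;0 0 0 0"

```text
clock: 31.4
tcp_pos: [0.4637, -0.1345, 0.1347]
orientation: [0.003, -3.14, -0.001]
contact_force: [0.9, 0.9, 0.9]
grip_width: 0.0857
gripper_force: 0.0
```

Run:
```python
from h import *
print(pose()[0].round(4))
c=grab('wrist'); P=cloud(c)
for n,x,y,lo,hi,rr in(('spigot',.463,-.136,.019,.026,.02),('base',.463,-.136,.01,.018,.04)):
    m=(P[...,2]>lo)&(P[...,2]<hi)&(np.hypot(P[...,0]-x,P[...,1]-y)<rr)
    Q=P[m]; print(n,m.sum(),'x',np.percentile(Q[:,0],[1,99]).round(4),'y',np.percentile(Q[:,1],[1,99]).round(4),'z',np.percentile(Q[:,2],[5,50,95]).round(4))
seats(c,.01,120)
```

```text
[ 0.4637 -0.1345  0.1347]
spigot 1058 x [0.4508 0.4764] y [-0.1488 -0.1234] z [0.0206 0.0217 0.0228]
base 4079 x [0.4336 0.4933] y [-0.1659 -0.1063] z [0.0125 0.0137 0.0149]
px [322.5 271. ] centre [ 0.5392 -0.0755  0.01  ] sides 0.0497 0.0557 depth z 0.0112
px [489.5 188.5] centre [0.4675 0.051  0.01  ] sides 0.0327 0.0536 depth z 0.0555
px [250.3 184.3] centre [ 0.4648 -0.1359  0.01  ] sides 0.0635 0.0629 depth z 0.0139
px [ 55.6 179.6] centre [ 0.4626 -0.2873  0.01  ] sides 0.0882 0.0929 depth z 0.0066
px [462.7 169.4] centre [0.453  0.0276 0.01  ] sides 0.0794 0.0756 depth z 0.0105
```

Run:
```python
from h import *
c=load('wrist'); P=cloud(c); tcp=np.array([.4637,-.1345,.1347])
Q=P.reshape(-1,3)-tcp
for s in(1,-1):
    m=(Q[:,1]*s>.035)&(Q[:,1]*s<.075)&(np.abs(Q[:,0])<.03)&(Q[:,2]>-.03)&(Q[:,2]<.05)
    q=Q[m]; print(s,m.sum(),'z low pct',np.percentile(q[:,2],[0.5,2,5,10,25]).round(4),'y*s',np.percentile(q[:,1]*s,[1,50,99]).round(4),'x',np.percentile(q[:,0],[1,99]).round(4))
    lo=q[q[:,2]<np.percentile(q[:,2],5)]; print(lo.mean(0).round(4))
```

```text
1 5193 z low pct [-0.0001  0.0021  0.0049  0.0089  0.0183] y*s [0.0405 0.0452 0.0678] x [-0.0138  0.0103]
[-0.0022  0.043   0.0024]
-1 5148 z low pct [-0.0002  0.0021  0.005   0.009   0.0182] y*s [0.041  0.0455 0.0672] x [-0.0136  0.0104]
[-0.0018 -0.0436  0.0024]
```

Run:
```python
from h import *
c=loadf('w_stack.npz'); P=cloud(c); hsv=cv2.cvtColor(c[0],cv2.COLOR_RGB2HSV)
m=(hsv[...,1]>150)&(hsv[...,0]<20)&(np.hypot(P[...,0]-.53,P[...,1]+.2)<.06)&(P[...,2]>.02)
Q=P[m]; print(m.sum(),np.percentile(Q,[1,50,99],axis=0).round(4))
```

```text
831 [[ 0.5302 -0.2022  0.0214]
 [ 0.5385 -0.1884  0.0711]
 [ 0.5554 -0.177   0.0732]]
```

Emit:
arm_command --plan "0 -0.0016 0.025 0;0 0 0.03 0;0 0 0.03 0;0 0 0.02 0;0 0 0.012 0;0 0 0.0055 0;0 0 0 0;0 0 0 0"

```text
clock: 32.45
tcp_pos: [0.4647, -0.1372, 0.0135]
orientation: [-0.001, 3.14, -0.0]
contact_force: [0.0, -0.5, 0.0]
grip_width: 0.0855
gripper_force: 0.0
```

Emit:
arm_command --plan "0 0 0 0;0 0 0 0;0 0 0 0;0 0 0 0;0 0 0 0;0 0 0 0" --hand 1 --grip_force 80

```text
clock: 33.2
tcp_pos: [0.4646, -0.1371, 0.0141]
orientation: [-0.001, 3.141, 0.001]
contact_force: [-4.5, 2.0, 15.1]
grip_width: 0.0601
gripper_force: 82.8
```

Emit:
arm_command --plan "0 0 -0.003 0;0 0 -0.005 0;0 0 -0.007 0;0 0 0 0"

```text
clock: 33.7
tcp_pos: [0.4646, -0.1372, 0.0284]
orientation: [-0.001, 3.141, -0.0]
contact_force: [0.3, 0.7, -2.6]
grip_width: 0.06
gripper_force: 86.7
```

Run:
```python
from h import *
c=grab('wrist'); o=r.get_obs(); tcp=o['tcp_pos']; P=cloud(c); print(tcp.round(4),o['contact_force'].round(2))
m=(np.hypot(P[...,0]-.464,P[...,1]+.136)<.031)&(P[...,2]>.015)&(P[...,2]<.05)
Q=P[m]; A=np.c_[Q[:,:2]-tcp[:2],np.ones(len(Q))]
print('z',np.percentile(Q[:,2],[2,25,50,75,98]).round(4))
f=Q[Q[:,2]<np.median(Q[:,2])+.004]; A=np.c_[f[:,:2]-tcp[:2],np.ones(len(f))]
print('flange plane',np.linalg.lstsq(A,f[:,2],rcond=None)[0].round(4))
save(cv2.resize(c[0],None,fx=1.4,fy=1.4),'lift4.png')
seats(c,.01,120)
```

```text
[ 0.4644 -0.1371  0.0281] [ 0.35  0.22 -3.7 ]
z [0.0265 0.0277 0.0282 0.0339 0.0419]
flange plane [ 0.0079 -0.0061  0.0279]
px [252.  249.5] centre [ 0.4717 -0.1372  0.01  ] sides 0.0647 0.0746 depth z 0.0281
px [ 18.5 235.5] centre [ 0.4652 -0.2477  0.01  ] sides 0.0825 0.0164 depth z 0.0097
```

View pics/lift4.png

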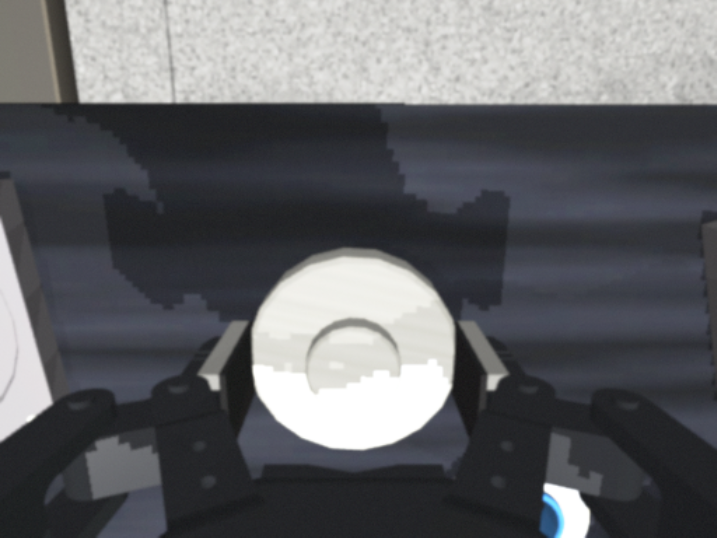

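Emit:
arm_command --plan "0 0 -0.015 0;0 0 -0.02 0;0 0 -0.025 0;0 -0.03 0 0;0 -0.035 0 0;0 -0.035 0 0;0 -0.035 0 0;0.001 -0.021 0 0;0 0 0 0;0 0 0 0"

```text
clock: 35.0
tcp_pos: [0.4633, -0.2922, 0.0881]
orientation: [0.002, -3.141, -0.001]
contact_force: [0.3, 0.5, -2.5]
grip_width: 0.0604
gripper_force: 87.4
```

Run:
```python
from h import *
print(pose()[0].round(4), r.get_obs()['contact_force'].round(1))
c=grab('wrist'); P=cloud(c)
seats(c,.01,120)
m=(np.abs(P[...,2]-.009)<.003)&(np.abs(P[...,0]-.463)<.06)&(np.abs(P[...,1]+.293)<.06)
Q=P[m]; print(m.sum(),'x',np.percentile(Q[:,0],[1,99]).round(4),'y',np.percentile(Q[:,1],[1,99]).round(4))
w=loadf('w_stack.npz'); P=cloud(w)
m=(np.abs(P[...,2]-.010)<.0015)&(np.abs(P[...,0]-.463)<.06)&(np.abs(P[...,1]+.293)<.06)
k=np.argwhere(m)[:,::-1].astype(np.float32)
W=np.array([onplane(w,float(u),float(v),.01)[:2] for u,v in k],dtype=np.float32)
b=cv2.minAreaRect(W.reshape(-1,1,2)); print('w_stack rect',np.round(b[0],4),np.round(b[1],4),b[2])
save(c[0],'base_s.png')
```

```text
[ 0.4633 -0.2922  0.0881] [ 0.3  0.5 -2.5]
px [252.8 224.2] centre [ 0.484  -0.2915  0.01  ] sides 0.0916 0.1363 depth z 0.0871
px [ 44.5 198.5] centre [ 0.4683 -0.4266  0.01  ] sides 0.0524 0.1562 depth z -0.3069
6827 x [0.4144 0.4731] y [-0.3397 -0.2465]
w_stack rect [ 0.4622 -0.2919] [0.0921 0.0929] 5.008541107177734
```

View pics/base_s.png

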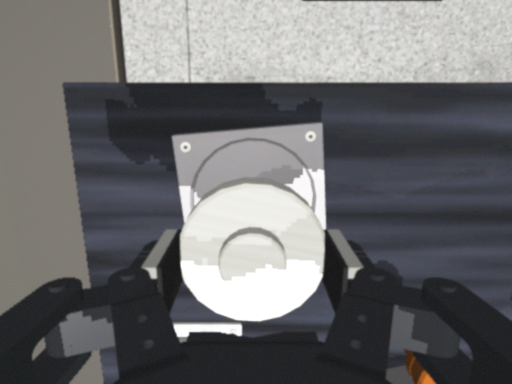

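Emit:
arm_command --plan "0 -0.0003 0.02 0;0 0 0.02 0;0 0 0.014 0;0 0 0.007 0;0 0 0.003 0;0 0 0 0;0 0 0 0"

```text
clock: 35.92
tcp_pos: [0.4637, -0.2937, 0.0244]
orientation: [-0.001, 3.141, -0.001]
contact_force: [0.4, -0.2, -2.2]
grip_width: 0.06
gripper_force: 87.4
```

Emit:
arm_command --plan "0 0 0.001 0;0 0 0.001 0;0 0 0.001 0;0 0 0 0;0 0 0 0"

```text
clock: 36.55
tcp_pos: [0.4633, -0.2934, 0.0209]
orientation: [0.001, -3.142, -0.0]
contact_force: [-0.0, 0.2, -3.1]
grip_width: 0.0603
gripper_force: 87.4
```

Emit:
arm_command --plan "0 0 0.0005 0;0 0 0.0005 0;0 0 0.0005 0;0 0 0 0;0 0 0 0"

```text
clock: 37.17
tcp_pos: [0.4634, -0.2935, 0.0202]
orientation: [-0.001, 3.141, 0.001]
contact_force: [-2.3, 2.3, 9.0]
grip_width: 0.0607
gripper_force: 88.7
```

Emit:
arm_command --plan "0 0 0 0;0 0 0 0;0 0 0 0;0 0 0 0;0 0 0 0;0 0 -0.01 0;0 0 -0.03 0;0 0 -0.04 0;0 0 -0.04 0;0 0 0 0;0 0 0 0" --hand -1

```text
clock: 38.55
tcp_pos: [0.4632, -0.2931, 0.1393]
orientation: [-0.002, 3.142, 0.001]
contact_force: [-0.5, -0.7, -0.3]
grip_width: 0.0853
gripper_force: 0.0
```

Run:
```python
from h import *
print(pose()[0].round(4))
c=grab('wrist'); P=cloud(c)
for n,rr,lo,hi in(('spigot',.02,.024,.034),('flange',.034,.0165,.0235)):
    m=(P[...,2]>lo)&(P[...,2]<hi)&(np.hypot(P[...,0]-.463,P[...,1]+.293)<rr)
    Q=P[m]; print(n,m.sum(),'x',np.percentile(Q[:,0],[1,99]).round(4),'y',np.percentile(Q[:,1],[1,99]).round(4),'z',np.percentile(Q[:,2],[5,50,95]).round(4))
A=np.c_[Q[:,:2]-[.463,-.293],np.ones(len(Q))]; print('plane',np.linalg.lstsq(A,Q[:,2],rcond=None)[0].round(4))
m=(np.abs(P[...,2]-.010)<.0015)&(np.abs(P[...,0]-.463)<.06)&(np.abs(P[...,1]+.293)<.06)
k=np.argwhere(m); W=np.array([onplane(c,float(u),float(v),.01)[:2] for v,u in k],dtype=np.float32)
b=cv2.minAreaRect(W.reshape(-1,1,2)); print('seat',np.round(b[0],4),np.round(b[1],4))
s=grab('scene')
save(np.hstack([cv2.resize(c[0],(400,300)),cv2.resize(s[0][120:320,150:416],(400,300))]),'end.png')
```

```text
[ 0.4632 -0.2931  0.1393]
spigot 1074 x [0.4496 0.4756] y [-0.3066 -0.2812] z [0.0266 0.0277 0.0289]
flange 4114 x [0.4328 0.4922] y [-0.3238 -0.2642] z [0.0185 0.0197 0.0209]
plane [ 0.0004 -0.0009  0.0197]
seat [ 0.4623 -0.2921] [0.092  0.0919]
```

View pics/end.png

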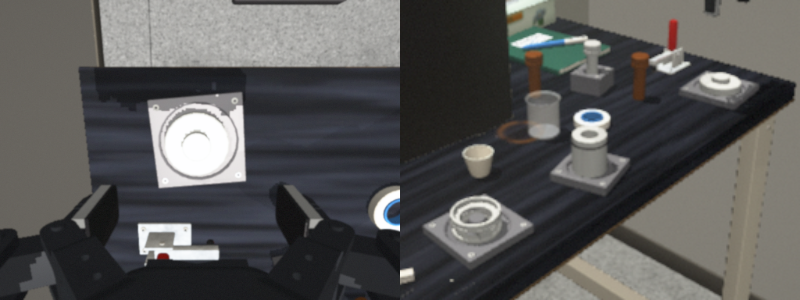

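All four pieces stand level in their seats, and the crucible and beaker are where they were.

```bash
python3 -c "
from bench import ticket
print(ticket.hand_in())"
```

```text
the job is handed in; nothing more can be done
None
```

The die is apart: plunger, barrel, ejection ring and base each stand upright and released in their own seats, the crucible and beaker look undisturbed, and the job is handed in (about 39 s on the robot clock; no verdict was returned).

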